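# Scan the ledger's code label

### The job

Book in the ledger on the book stand: pick the barcode scanner up from its charging pad, point it squarely at the middle of the barcode label on that ledger's cover from about 10 cm, and hold it still there for more than two seconds without the scanner touching the ledger or the stand. Then set the scanner down, without dropping it, standing upright in the middle of its charging pad, and let go. Leave the ledgers, mug, stapler and rubber stamp where they are.

Things in the scene. Friction and masses are not known exactly. Their poses are not given: they have to be found in the camera images.
- scanner: Loose cordless barcode scanner, about 0.26 kg, 173 mm tall, standing on its pad. Black foot 80 x 62 x 14 mm, black handle 34 x 30 mm (z 12 to 104), on top a grey head 105 long x 42 wide x 40 mm, nose pitched 35 degrees below horizontal. Origin: centre of the foot's underside; z up, x the horizontal direction of the nose, y across the head, whose flat sides (42 mm apart) suit a grip from above.
- scanner_grip (a point): Middle of the scanner's grey head, 10 mm in front of and 125 mm above the scanner's origin; axes as the scanner's. Between the head's flat sides (42 mm apart along y).
- window (a point): Centre of the reading window on the black nose (46 x 44 mm) of the scanner: in the scanner's frame x 60, y 0, z 90 mm. Its x axis is the reading direction, out of the nose, 35 degrees below the scanner's x axis when the scanner is upright; y is the scanner's y.
- pad_top (a point): Centre of the top face of the fixed charging pad, a flat black slab 140 x 120 x 12 mm with a steel strip along two edges; top 12 mm above the desk. x along the 140 mm side, z up.
- ledger: Loose brown-covered ledger of 0.8 kg, 240 tall x 170 wide x 30 mm thick, leaning on the book stand, 35 degrees back from upright. Origin: middle of the lower edge of its back cover; z vertical, the front cover looks to -x (horizontally) and up. Its top edge is about 245 mm above the desk.
- label (a point): Centre of the white barcode label (70 wide x 50 mm high, black bars) on the front cover of the ledger on the stand, about 155 mm above the desk. x axis: straight out of the cover, 35 degrees above horizontal; z up along the cover. An upright scanner thus points squarely at it when turned the right way.
- stand: Fixed dark steel book stand, rest plate 220 x 220 mm leaning back 35 degrees, with a 53 mm deep ledge under the ledger (ledge lip up to 65 mm above the desk). Origin: on the desk, z up; its front faces -x. The ledge's front edge is about 80 mm in front of the origin, the back foot 150 mm behind it, struts included; 220 mm wide.
- mug: Bystander: loose white mug, 78 mm across and 90 mm tall, handle at +y. Origin: centre of its underside.
- stapler: Bystander: loose black stapler 150 x 36 x 56 mm along its x. Origin: centre of its underside.
- stamp: Bystander: loose rubber stamp, grey block 45 x 70 x 25 mm with a dark wooden ball knob, 83 mm tall. Origin: centre of its underside.
- flat_ledger: Bystander: loose blue ledger lying flat near the far edge, 240 x 170 x 30 mm, with a barcode label of its own on top that is not to be scanned. Origin: centre of its underside; x along the 240 mm side.
Not all that is in view belongs to the job. Of the things shaped like the part that bears pad_top, the black one is meant.

How it is judged:
By the outcome, as a careful person would: the job done as asked, in the order asked, and still so for the second after the job is handed in, with the robot touching nothing.
It also fails if it takes over 56 s, if anything falls off the work surface, if the arm or the gripper's body presses on something with over 40 N, if the wrist force passes 120 N, or if a joint passes its speed limit or range.

### The arm

A 6-joint arm with a two-finger parallel gripper is mounted at the origin on the work surface. World frame = base frame: x ahead of the robot, y to its left, z up, the work surface at z = 0. Lengths are in m, angles in rad, forces in N, time in s.
With the tool pointing down it reaches from about 0.35 to 0.725 m from the base axis. Payload 4.3 kg.
Tool frame: the origin (TCP) lies midway between the tips of the shut fingers; the grasp point (between the pads) lies 19 mm behind it (robot.grasp_offset is the distance from the TCP to the grasp point, in m); z points along the fingers, y is the direction in which the jaws open and shut (so a half turn about z gives the same grasp; the last joint's range is limited). The gripper opens to 85 mm and grips with 20 to 120 N. Pads are 22 mm wide; open, the fingers measure 114 mm over their backs; the gripper's body (76 mm by 85 mm) begins 54 mm behind the grasp point. The pads swing forward as they close: fully open they stand 13 mm farther back than shut.
Start: joints at [1.217, 0.377, 0.081, 1.274, 0, 1.46], TCP at [0.139, 0.558, 0.231] pointing down, gripper open.
Joint ranges: [-2.72, 2.72], [-0.84, 1.66], [-1.02, 1.22], [-1.77, 2.12], [-1.37, 1.28], [-3.14, 3.14]. Speed limits (rad/s): [2.57, 2.57, 3.14, 3.14, 3.14, 3.14].

### API

Orientations are given as a rotation vector (axis times angle).
In Python, from cell import robot, kin, imaging gives the robot as it stands. Calls block until the motion is done:
- robot.move_ptp(position, orientation): joint-space move of the TCP to a pose.
- robot.move_linear(position, attitude=None, max_speed=0.15): straight line of the TCP; attitude=None keeps the orientation; max_speed is the mean speed in m/s.
- robot.goto_joints(angles): joint-space move.
- robot.command_gripper(opening, f_grip=None): finger opening in m; f_grip is the grip in N (None keeps the last); returns when the fingers have stopped.
- robot.wait(seconds).
- kin.solve_ik(position, orientation): joint angles nearest the present ones, or None.
- robot.read_state(): the state.
- imaging.read_camera(name): name is "scene" or "side" or "wrist"; returns a dict with "frame" (400x640x3 uint8, red, green, blue), "vfov" (degrees; the focal length in pixels is half the picture's height over the tangent of half this angle, whatever the lens; pixels are square), "cx", "cy" (the principal point, pixels), "xyz" and "rotation" of the camera in the world; the wrist camera has in their place "hand_eye" (4x4, takes a point from camera to tool coordinates, whose origin is the TCP and whose axes are the flange's). Camera axes: x right, y down, z forward; pixel columns grow to the right and rows downward; lengths in m; the calibration is good to about 2 mm. A picture is of the moment at which its call begins: read the wrist's pose just before it. There is no depth.
A pose or a line that the arm cannot do raises robot.MotionError and nothing moves.
- robot.sign_off(): hands the job in, once; it reports no verdict.
The state is a dict: "time_s": time; "joint_positions": joint angles; "qvel": joint speeds; "joint_torque": joint torques, N m; "eef_pos": TCP position; "tool_rot": TCP orientation; "force": force on the tool from outside, world axes, zero at the start; "ft_torque": the same for the moment, N m; "opening": finger opening in m.
Only numpy, scipy, OpenCV 4.12 (cv2) and the standard library are available. Lean on these libraries where they do the work, as an engineer would, in place of code of your own. Each camera call takes 0.05 s, during which the arm holds its last target. There are 200 camera calls.

## Working session

There is one attempt and no reset: what is moved stays moved. The work goes in short steps, each a Python script; the robot and the scene stay as the last script left them, time stands still between calls to the robot, and variables do not carry over. Pictures are saved under pics/ and viewed, about 8 in all and at most 12, crops included, and the job is handed in when it is done.

```bash
ls; mkdir -p pics
python3 - <<'E'
from cell import robot,kin,imaging
import cv2,numpy as np
for n in ["scene","side","wrist"]:
    c=imaging.read_camera(n); cv2.imwrite(f"pics/{n}0.png",c["frame"][:,:,::-1])
    print(n,{k:(np.round(v,4).tolist() if not isinstance(v,str) else v) for k,v in c.items() if k!="frame"})
s=robot.read_state();print(s)
E
```

```text
pics
scene {'vfov': 47.8179, 'cx': 317.2208, 'cy': 192.0336, 'xyz': [0.9097, -0.7479, 0.8337], 'rotation': [-2.1991, -0.5287, 0.2498]}
side {'vfov': 47.2071, 'cx': 317.823, 'cy': 203.445, 'xyz': [0.275, -0.685, 1.0838], 'rotation': [-2.4552, 0.3995, -0.112]}
wrist {'vfov': 63.8932, 'cx': 318.4301, 'cy': 200.734, 'hand_eye': [[0.0003, -0.9541, -0.2995, 0.076], [1.0, 0.0003, -0.0002, -0.0], [0.0003, -0.2995, 0.9541, -0.1428], [0.0, 0.0, 0.0, 1.0]]}
{'time_s': 0.15, 'joint_positions': array([1.21670493e+00, 3.77919858e-01, 7.99475226e-02, 1.27442004e+00,
       8.21183368e-07, 1.46054062e+00]), 'qvel': array([-0.00086723, -0.00266549,  0.00491161, -0.00071714,  0.00066774,
       -0.00162804]), 'joint_torque': array([ 1.03711700e-03, -4.64034534e+01,  2.70170635e+01,  1.39389653e-02,
       -9.72822932e-05, -1.57117574e-05]), 'eef_pos': array([0.13861357, 0.55752285, 0.23056719]), 'tool_rot': array([-3.82023180e-01, -3.11790706e+00,  2.43920975e-03]), 'force': array([ 0.24994651,  0.20646146, -0.81040657]), 'ft_torque': array([-0.00368344,  0.02843758, -0.01276193]), 'opening': 0.0855220977637819}
```

View pics/scene0.png

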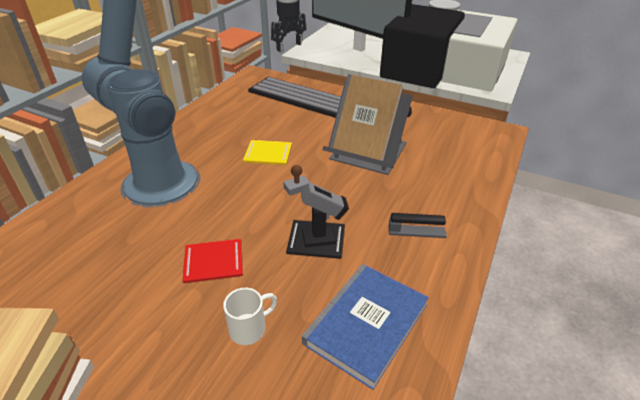

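View pics/side0.png

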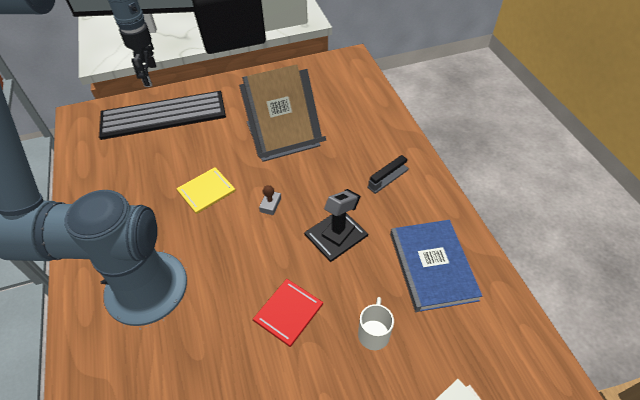

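Scene view: the scanner stands on the black pad (pad ~(316,239)), the nose is at ~(343,208), the label on the stand ledger is at (365,115). The similar pads are red (213,260), yellow (268,151) and black (316,239); the black one, under the scanner, is meant. Of the two labels, (370,312) is on the flat blue ledger (not wanted), and (365,115) is on the brown ledger on the stand (wanted). Side view: scanner (341,208), black pad (336,233), wanted label (279,106), stamp (269,200).

```bash
cat > h.py <<'E'
from cell import robot,kin,imaging
import cv2,numpy as np
from scipy.spatial.transform import Rotation as R
def grab(n,name=None):
    s=robot.read_state(); c=imaging.read_camera(n)
    c["f"]=c["frame"].shape[0]/2/np.tan(np.radians(c["vfov"])/2)
    if n=="wrist":
        H=np.array(c["hand_eye"]); Rt=R.from_rotvec(s["tool_rot"]).as_matrix()
        c["R"]=Rt@H[:3,:3]; c["p"]=s["eef_pos"]+Rt@H[:3,3]
    else:
        r=np.array(c["rotation"]); c["R"]=R.from_rotvec(r).as_matrix() if r.size==3 else r; c["p"]=np.array(c["xyz"])
    if name: cv2.imwrite(f"pics/{name}.png",c["frame"][:,:,::-1])
    return c
def ray(c,uv):
    d=c["R"]@np.array([(uv[0]-c["cx"])/c["f"],(uv[1]-c["cy"])/c["f"],1]); return d/np.linalg.norm(d)
def onz(c,uv,z):
    d=ray(c,uv); return c["p"]+d*(z-c["p"][2])/d[2]
def tri(obs):
    A=np.zeros((3,3));b=np.zeros(3)
    for c,uv in obs:
        d=ray(c,uv);P=np.eye(3)-np.outer(d,d);A+=P;b+=P@c["p"]
    x=np.linalg.solve(A,b); res=[np.linalg.norm(np.cross(ray(c,uv),x-c["p"])) for c,uv in obs]
    return x,np.round(res,4)
def proj(c,X):
    q=c["R"].T@(np.asarray(X)-c["p"]); return np.array([c["cx"],c["cy"]])+c["f"]*q[:2]/q[2]
def down(yaw):  # tool z down, tool x at heading yaw
    c,s=np.cos(yaw),np.sin(yaw)
    return R.from_matrix(np.array([[c,s,0],[s,-c,0],[0,0,-1]])).as_rotvec()
E
python3 - <<'E'
from h import *
a=grab("scene");b=grab("side");np.set_printoptions(precision=4,suppress=True)
print("label",tri([(a,(365,115)),(b,(279,106))]))
print("pad",onz(a,(316,239),.012),onz(b,(336,232),.012))
print("head",tri([(a,(320,198)),(b,(341,203))]))
print("tool x at start",R.from_rotvec(robot.read_state()["tool_rot"]).as_matrix())
for n,c in(("yellow",(b,(206,190))),("stamp",(b,(269,207))),("stapler",(b,(388,178))),("mug",(b,(375,340))),("blue",(b,(436,270))),("red",(b,(288,312)))): print(n,onz(*c,.0))
A=a["frame"][150:270,250:370];B=b["frame"][170:270,290:390]
cv2.imwrite("pics/crop1.png",np.hstack([cv2.resize(A,(400,400),interpolation=2),cv2.resize(B,(400,400),interpolation=2)])[:,:,::-1])
E
```

```text
label (array([0.4883, 0.4033, 0.1528]), array([0.0007, 0.0007]))
pad [ 0.5337 -0.0123  0.012 ] [ 0.5314 -0.0062  0.012 ]
head (array([ 0.5419, -0.0098,  0.1484]), array([0.0016, 0.0016]))
tool x at start [[-0.9704  0.2414 -0.0003]
 [ 0.2414  0.9704 -0.0009]
 [ 0.0001 -0.0009 -1.    ]]
yellow [0.2078 0.2773 0.    ]
stamp [0.3754 0.1505 0.    ]
stapler [0.7552 0.1402 0.    ]
mug [ 0.5182 -0.3267  0.    ]
blue [ 0.7464 -0.2003  0.    ]
red [ 0.3377 -0.1894  0.    ]
```

View pics/crop1.png

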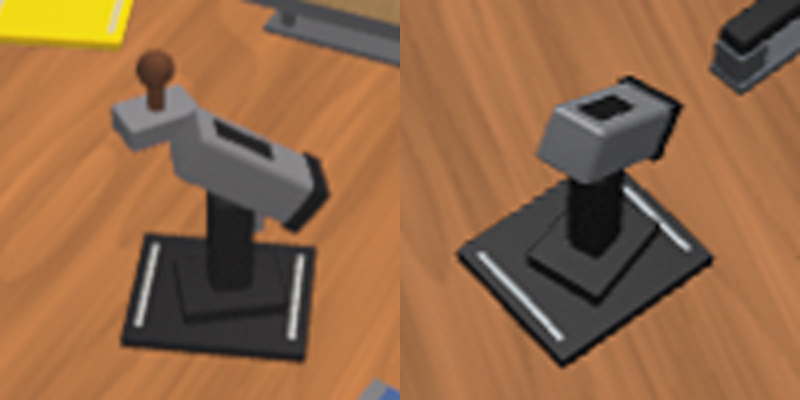

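Run:
```python
from h import *
np.set_printoptions(precision=4,suppress=True)
a=grab("scene");b=grab("side")
L,_=tri([(a,(326,154)),(b,(262,158))]);Rr,_=tri([(a,(388,170)),(b,(325,140))]);print(L,Rr)
e=(Rr-L)[:2];e/=np.linalg.norm(e);n=np.array([e[1],-e[0]]);n=n if n@np.array([0,-1])>0 else -n
yaw=np.arctan2(n[1],n[0]);print("stand outward yaw",yaw)
# nose / tail of head tops
N,r1=tri([(a,(250+326*.3,150+182*.3)),(b,(290+682*.25,170+103*.25))]);T,r2=tri([(a,(250+112*.3+0,150+108*.3)),(b,(290+540*.25,170+152*.25))]);print("nose",N,r1)
lab=np.array([.488,.403,.153])
def views(p,yw):
    for y in (yw,yw+np.pi):
        q=kin.solve_ik(p,down(y)); print(p,round(y,2),q)
views(lab+np.r_[.06*n,.177],yaw)
for d in (0,1.57): views([.535,-.01,.34],d)
```

```text
[0.3996 0.3194 0.0338] [0.6076 0.3163 0.045 ]
stand outward yaw -1.5857886351050126
nose [ 0.7066 -0.2339  0.368 ] [0.0039 0.0039]
[0.4871 0.343  0.33  ] -1.59 [ 0.5071  0.4306  0.4148  1.555  -0.     -1.0487]
[0.4871 0.343  0.33  ] 1.56 [ 0.5071  0.4306  0.4148  1.555  -0.      2.0929]
[0.535, -0.01, 0.34] 0 [-0.1373  0.2946  0.2426  1.5188  0.      3.0043]
[0.535, -0.01, 0.34] 3.14 [-0.1373  0.2946  0.2426  1.5188  0.     -0.1373]
[0.535, -0.01, 0.34] 1.57 [-0.1373  0.2946  0.2426  1.5188  0.      1.4343]
[0.535, -0.01, 0.34] 4.71 [-0.1373  0.2946  0.2426  1.5188  0.     -1.7073]
```

Run:
```python
from h import *
import pickle
robot.move_ptp([.487,.343,.33],down(-1.586)); robot.wait(.3)
w=grab("wrist","w_label")
robot.move_ptp([.535,-.06,.34],down(-1.57)); robot.wait(.3)
v=grab("wrist","w_s1")
robot.move_ptp([.49,-.01,.34],down(3.14)); robot.wait(.3)
u=grab("wrist","w_s2")
pickle.dump((w,v,u),open("v.pkl","wb"))
cv2.imwrite("pics/w12.png",np.hstack([c["frame"][20:320,120:520] for c in (v,u)])[:,:,::-1])
print(robot.read_state()["time_s"])
```

```text
6.5167
```

View pics/w_label.png

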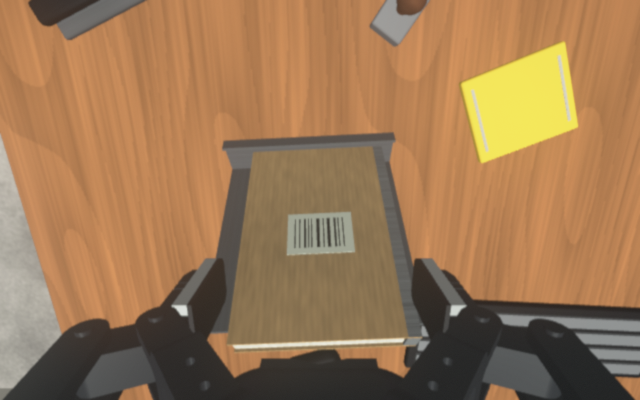

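View pics/w12.png

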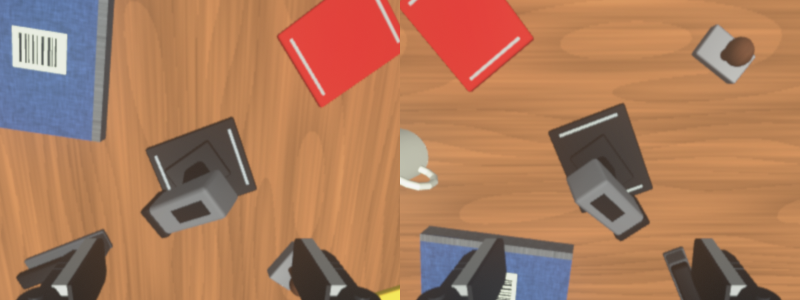

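Wrist view 1: the wanted label has its corners at ~(288,214),(352,212),(355,254),(287,255) on the brown ledger. Wrist views 2 and 3: the scanner head is at ~(312,225) and (332,215) in the full frame, over the black pad, with the nose pointing to lower left / lower right respectively. I'll enlarge to pick corners.

Run:
```python
from h import *
import pickle
np.set_printoptions(precision=4,suppress=True)
w,v,u=pickle.load(open("v.pkl","rb"))
hsv=cv2.cvtColor(w["frame"],cv2.COLOR_RGB2HSV); m=((hsv[...,1]<45)&(hsv[...,2]>120)).astype(np.uint8)
m[:200]=0;m[270:]=0;m[:,:270]=0;m[:,370:]=0
m=cv2.morphologyEx(m,cv2.MORPH_CLOSE,np.ones((9,9)))
cs,_=cv2.findContours(m,0,2);c=cv2.convexHull(max(cs,key=cv2.contourArea))
q=cv2.approxPolyDP(c,5,True)[:,0,:].astype(float);print(q.tolist(),w["frame"][210:216,300].tolist())
ctr=q.mean(0)
q=np.array(sorted(q.tolist(),key=lambda p:np.arctan2(p[1]-ctr[1],p[0]-ctr[0])))+0.
print(q)
# order: image TL,TR,BR,BL ; image top = lower edge of label
zs=[.1345,.1345,.1755,.1755]
P=np.array([onz(w,p,z) for p,z in zip(q,zs)]);print(P,P.mean(0),np.linalg.norm(P[0]-P[1]),np.linalg.norm(P[2]-P[3]))
for i,j in((1,0),(2,3)): d=P[i]-P[j];print("edge yaw",np.arctan2(d[1],d[0]))
K=np.array([[w["f"],0,w["cx"]],[0,w["f"],w["cy"]],[0,0,1]])
obj=np.array([[-35,25,0],[35,25,0],[35,-25,0],[-35,-25,0]],float)/1000
_,rv,tv,er=cv2.solvePnPGeneric(obj,q,K,None,flags=cv2.SOLVEPNP_IPPE)
for r,t,e in zip(rv,tv,er):
    n=w["R"]@cv2.Rodrigues(r)[0][:,2]; n=n if n[2]>0 else -n
    print("pnp",w["p"]+w["R"]@t.ravel(),"elev",np.degrees(np.arcsin(n[2])),"yaw",np.arctan2(n[1],n[0]),e)
A=v["frame"][125:265,255:385];B=u["frame"][115:270,260:390]
A=cv2.resize(A,None,fx=3,fy=3,interpolation=2);B=cv2.resize(B,None,fx=3,fy=3,interpolation=2)
H=np.zeros((470,780,3),np.uint8);H[:420,:390]=A;H[:465,390:]=B
H=np.clip(H.astype(float)*1.6,0,255).astype(np.uint8)
cv2.imwrite("pics/crop2.png",H[:,:,::-1])
```

```text
[[350.0, 213.0], [353.0, 251.0], [287.0, 254.0], [289.0, 215.0]] [[139, 116, 83], [138, 116, 83], [138, 116, 83], [142, 126, 98], [153, 150, 130], [160, 162, 145]]
[[289. 215.]
 [350. 213.]
 [353. 251.]
 [287. 254.]]
[[0.521  0.3888 0.1345]
 [0.4527 0.3874 0.1345]
 [0.453  0.414  0.1755]
 [0.5206 0.4164 0.1755]] [0.4868 0.4016 0.155 ] 0.06832262956458862 0.06756938784975348
edge yaw -3.1209957537447712
edge yaw -3.1055545165960523
pnp [0.4869 0.4056 0.1456] elev 34.47609855668144 yaw -1.5157177671544844 [0.2167]
pnp [0.4867 0.4065 0.1478] elev 80.11840498508887 yaw 1.852161325017311 [1.6189]
```

View pics/crop2.png

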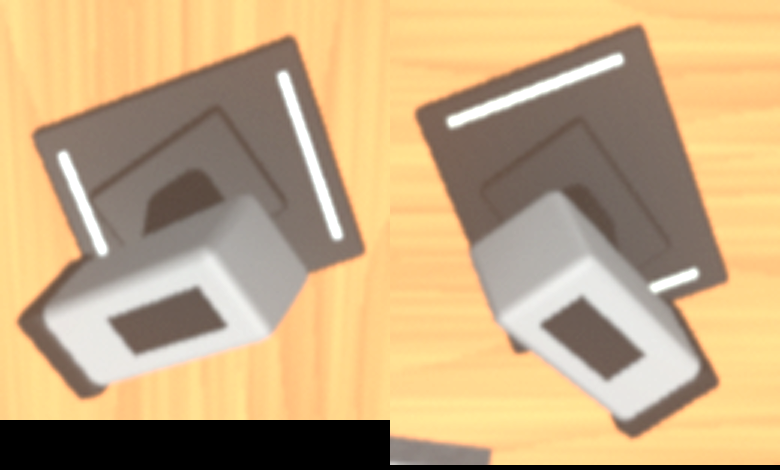

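Run:
```python
from h import *
import pickle
np.set_printoptions(precision=4,suppress=True)
w,v,u=pickle.load(open("v.pkl","rb"))
V=lambda p:np.array([255+p[0]/3,125+p[1]/3]);U=lambda p:np.array([260+p[0]/3,115+p[1]/3])
padv=[onz(v,V(p),.012) for p in((35,132),(293,38),(363,252))]
padu=[onz(u,U(p),.012) for p in((27,110),(250,28),(337,280))]
fv=[onz(v,V(p),.026) for p in((95,190),(218,108),(286,204))]
fu=[onz(u,U(p),.026) for p in((92,188),(190,118),(278,243))]
for n,P in(("padv",padv),("padu",padu),("footv",fv),("footu",fu)):
    P=np.array(P)[:,:2];d=np.diff(P,axis=0);print(n,P.tolist(),"ctr",(P[0]+P[2])/2,"len",np.linalg.norm(d,axis=1),"yaw",np.degrees(np.arctan2(d[:,1],d[:,0])))
a,ra=tri([(v,V((212,250))),(u,U((110,318)))]);b,rb=tri([(v,V((268,332))),(u,U((200,258)))])
d=b-a;print("tail top",a,ra,b,rb,"mid",(a+b)/2,"w",np.linalg.norm(d),"yaw",np.degrees(np.arctan2(d[1],d[0])))
n=w
for nm,p,q,z in(("lip",(224,142),(393,134),.065),("top",(229,344),(408,338),.245),("bot",(251,152),(376,148),.07)):
    A,B=onz(w,p,z),onz(w,q,z);d=B-A;print(nm,A,B,np.linalg.norm(d),"normal yaw",np.arctan2(d[1],d[0])%(2*np.pi)-np.pi*1.5)
```

```text
padv [[0.6130069873742049, -0.03806127926932344], [0.4862906945038494, -0.08450067300681953], [0.4464084078417286, 0.024534069411577708]] ctr [ 0.5297 -0.0068] len [0.135  0.1161] yaw [-159.873   110.0913]
padu [[0.48615735881872707, -0.08290537396649857], [0.44716290897594635, 0.02535782397668425], [0.5741753131064055, 0.0730863571052967]] ctr [ 0.5302 -0.0049] len [0.1151 0.1357] yaw [109.8081  20.5951]
footv [[0.5825407743816355, -0.012066918279210664], [0.5225349584834604, -0.05285954740815764], [0.48845400082404405, -0.00515096940799753]] ctr [ 0.5355 -0.0086] len [0.0726 0.0586] yaw [-145.7917  125.5404]
footu [[0.5220058952736769, -0.05090733749068741], [0.4879151388659299, -0.00333334451566938], [0.5500309511802546, 0.04045048433624156]] ctr [ 0.536  -0.0052] len [0.0585 0.076 ] yaw [125.6248  35.179 ]
tail top [ 0.5291 -0.0329  0.1813] [0.001 0.001] [ 0.5093 -0.0025  0.1784] [0.0006 0.0006] mid [ 0.5192 -0.0177  0.1799] w 0.03635900684370211 yaw 123.15439106910466
lip [0.606 0.315 0.065] [0.3936 0.3081 0.065 ] 0.21248169594652838 normal yaw -1.5385122855298938
top [0.5664 0.4667 0.245 ] [0.4121 0.4625 0.245 ] 0.1543735022621917 normal yaw -1.543907297353707
bot [0.5719 0.3273 0.07  ] [0.4151 0.3245 0.07  ] 0.1568205680564068 normal yaw -1.5532326824179132
```

Scanner origin is ≈(0.5365,-0.0062), heading 35° (tail-top cross-check agrees within 1 mm). Pad centre is ≈(0.530,-0.006), label ≈(0.487,0.4025,0.1545), normal yaw ≈-1.542. Now the grasp and a small lift.

Run:
```python
from h import *
np.set_printoptions(precision=4,suppress=True)
y=np.radians(35);h=np.array([np.cos(y),np.sin(y)])
g=np.array([.5365,-.0062])+.01*h; o=down(y+np.pi)
robot.move_ptp([*g,.25],o)
robot.move_linear([*g,.122],max_speed=.08)
robot.command_gripper(.03,40); s=robot.read_state();print(s["opening"],s["force"],s["eef_pos"],s["time_s"])
robot.move_linear([*g,.20],max_speed=.1); robot.wait(.3)
s=robot.read_state();print(s["opening"],s["force"],s["eef_pos"],s["time_s"],s["joint_positions"])
a=grab("scene");b=grab("side")
A=a["frame"][110:270,240:400];B=b["frame"][150:270,280:400]
cv2.imwrite("pics/lift.png",np.hstack([cv2.resize(A,(400,400),interpolation=2),cv2.resize(B,(400,400),interpolation=2)])[:,:,::-1])
```

```text
0.04153374533086697 [0.4574 1.2044 1.3977] [ 0.5449 -0.0003  0.1223] 9.35
0.04163011633854283 [ 0.1154  0.0168 -3.6449] [ 0.5444 -0.0004  0.1995] 10.5833 [-0.1173  0.3263 -0.0752  1.1701 -0.     -0.7282]
```

View pics/lift.png

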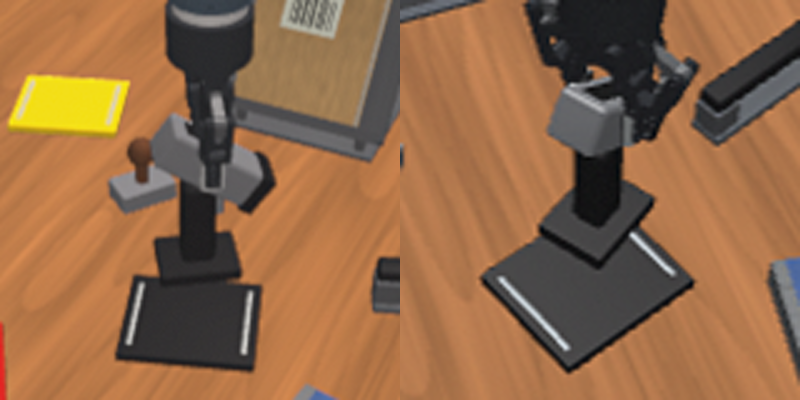

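Lifted cleanly and upright; the black pad is fully visible (scene crop corners ~(132,277),(262,288),(254,368),(118,358)), which lets me refine its centre. Now the scan pose.

Run:
```python
from h import *
np.set_printoptions(precision=4,suppress=True)
a=grab("scene");b=grab("side")
P=np.array([onz(a,(240+x*.4,110+y*.4),.012) for x,y in((133,277),(262,288),(254,366),(119,355))]);print("pad scene",P.mean(0),np.linalg.norm(np.diff(P,axis=0),axis=1))
print("pad side",(onz(b,(280+82*.3,150+275*.3),.012)+onz(b,(280+293*.3,150+283*.3),.012))/2)
n=np.array([np.cos(-1.542),np.sin(-1.542)]);h=-n
lab=np.array([.4872,.4025,.1545]);c,s=np.cos(np.radians(35)),np.sin(np.radians(35))
win=lab+.1*np.r_[c*n,s]; org=win-np.r_[.06*h,.09]; t=org+np.r_[.01*h,.110]
o=down(-1.542);print("tcp",t,kin.solve_ik(t,o))
robot.move_linear([.5444,-.0004,.26],max_speed=.1)
robot.move_ptp(t+np.r_[.08*n,.01],o)
robot.move_linear(t,max_speed=.06); robot.wait(.6)
st=robot.read_state();print(st["eef_pos"],st["tool_rot"],st["opening"],st["force"],st["time_s"])
w=grab("wrist");a=grab("scene");b=grab("side")
A=a["frame"][50:200,290:440];B=b["frame"][40:190,210:360]
cv2.imwrite("pics/scan.png",np.hstack([cv2.resize(A,(400,400),interpolation=2),cv2.resize(B,(400,400),interpolation=2)])[:,:,::-1])
cv2.imwrite("pics/scanw.png",w["frame"][:,:,::-1])
```

```text
pad scene [ 0.5338 -0.0081  0.012 ] [0.1389 0.1131 0.1346]
pad side [ 0.5298 -0.0117  0.012 ]
tcp [0.491  0.2706 0.2319] [ 0.3906  0.3475  0.0389  1.2623  0.     -1.209 ]
[0.491  0.2706 0.2318] [ 2.2531 -2.1893 -0.    ] 0.041704496936654956 [ 0.441  -0.1884 -4.2327] 14.4333
```

View pics/scan.png

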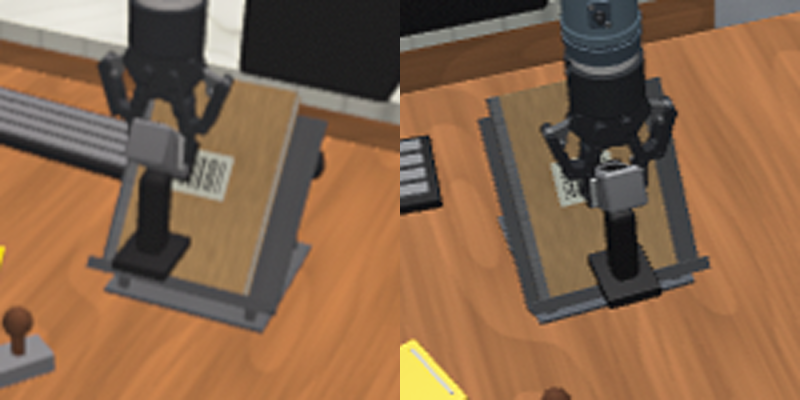

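View pics/scanw.png

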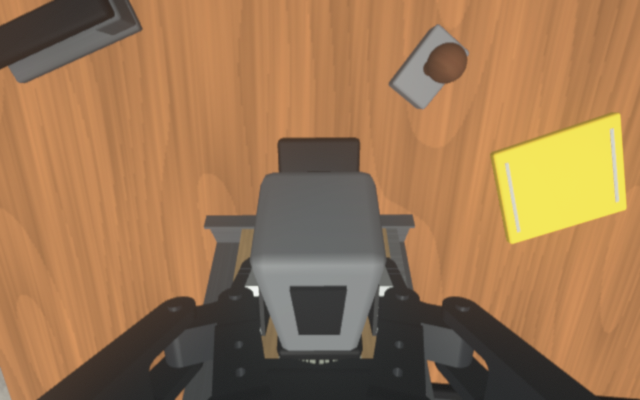

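Scan pose: in the wrist view the head (x≈318) sits symmetrically over the label (white slivers at 252 and 388, y≈290), upright and clear of the ledger and lip. I'll refine the label and the now bare pad with masks before the hold.

Run:
```python
from h import *
np.set_printoptions(precision=4,suppress=True)
a=grab("scene");b=grab("side")
def poly(img,box,dark):
    x0,y0,x1,y1=box; S=8
    im=cv2.resize(img[y0:y1,x0:x1],None,fx=S,fy=S,interpolation=cv2.INTER_CUBIC);hv=cv2.cvtColor(im,cv2.COLOR_RGB2HSV)
    m=((hv[...,2]<95)|(hv[...,1]<60)) if dark else ((hv[...,1]<75)&(hv[...,2]>60))
    m=cv2.morphologyEx(m.astype(np.uint8),cv2.MORPH_CLOSE,np.ones((25,25)));m=cv2.morphologyEx(m,cv2.MORPH_OPEN,np.ones((25,25)))
    cs,_=cv2.findContours(m,0,2);c=cv2.convexHull(max(cs,key=cv2.contourArea))
    e=8
    while len(q:=cv2.approxPolyDP(c,e,True))>4: e+=2
    return (q[:,0,:]+.5)/S-.5+np.array([x0,y0])
def diag(q): # intersection of the diagonals = image of the centre
    l=lambda p,r:np.cross([*p,1],[*r,1]); x=np.cross(l(q[0],q[2]),l(q[1],q[3])); return x[:2]/x[2]
im=lambda f:cv2.imread(f)[:,:,::-1].copy()
ql=poly(im("pics/scene0.png"),(345,95,388,132),0);qs=poly(im("pics/side0.png"),(260,90,300,124),0)
print(ql.tolist(),qs.tolist())
print("label",tri([(a,diag(ql)),(b,diag(qs))]))
qa=poly(a["frame"],(278,210,356,268),1);qb=poly(b["frame"],(296,195,376,270),1)
for nm,c,q in(("scene",a,qa),("side",b,qb)):
    P=np.array([onz(c,p,.012) for p in q]);print(nm,q.tolist(),onz(c,diag(q),.012),onz(c,diag(q),.009),np.linalg.norm(P-np.roll(P,1,0),axis=1))
print(robot.read_state()["time_s"])
```

```text
[[355.4375, 104.3125], [376.8125, 108.4375], [373.1875, 124.5625], [351.9375, 120.1875]] [[288.4375, 96.5625], [291.3125, 112.1875], [269.6875, 116.6875], [266.4375, 100.5625]]
label (array([0.4876, 0.3969, 0.1572]), array([0.0015, 0.0015]))
scene [[293.0625, 220.1875], [343.6875, 223.9375], [340.6875, 257.5625], [286.3125, 253.1875]] [ 0.532  -0.0095  0.012 ] [ 0.5306 -0.0068  0.009 ] [0.1217 0.1364 0.1217 0.1352]
side [[341.8125, 208.8125], [367.0625, 236.0625], [328.8125, 260.5625], [304.6875, 231.9375]] [ 0.5278 -0.012   0.012 ] [ 0.5285 -0.0101  0.009 ] [0.1341 0.1176 0.1332 0.1152]
14.6833
```

Run:
```python
from h import *
np.set_printoptions(precision=4,suppress=True)
robot.wait(3.5)
s=robot.read_state();print("held",s["eef_pos"],s["time_s"],s["opening"])
n=np.array([np.cos(-1.542),np.sin(-1.542)])
robot.move_linear(s["eef_pos"]+np.r_[.09*n,.02],max_speed=.1)
y=np.radians(35);h=np.array([np.cos(y),np.sin(y)]);g=np.array([.530,-.0072])+.01*h
robot.move_ptp([*g,.20],down(y+np.pi))
robot.move_linear([*g,.130],max_speed=.06)
robot.wait(.3);f0=robot.read_state()["force"][2]
z=.1225
robot.move_linear([*g,z],max_speed=.015);robot.wait(.3)
s=robot.read_state();print(f0,s["force"],s["eef_pos"],s["time_s"])
a=grab("scene");b=grab("side")
A=a["frame"][150:270,260:380];B=b["frame"][170:270,290:390]
cv2.imwrite("pics/place.png",np.hstack([cv2.resize(A,(400,400),interpolation=2),cv2.resize(B,(400,400),interpolation=2)])[:,:,::-1])
```

```text
held [0.491  0.2706 0.2319] 18.1833 0.04165067624035954
-3.4260390324263605 [ 0.2638 -0.1539 -3.2814] [ 0.5382 -0.0015  0.1225] 22.625
```

View pics/place.png

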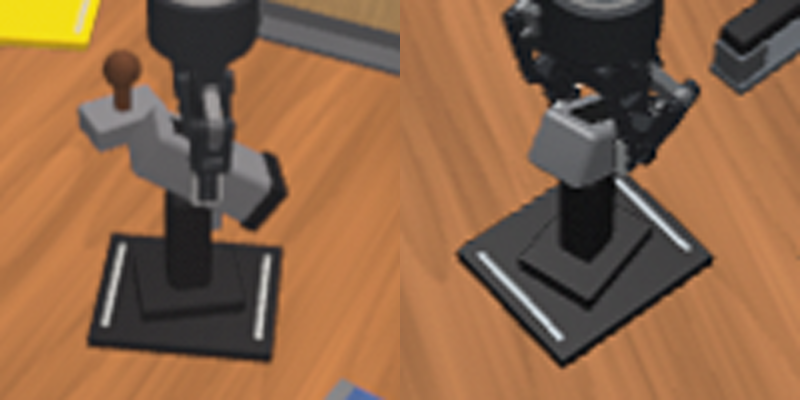

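Centred in both views: in the side crop the foot's diagonal centre is (586,245) against the pad's (585,257), and the 12 px difference is the foot's height. There is no contact load yet, so I'll lower it in small steps until it touches, then release.

Run:
```python
from h import *
np.set_printoptions(precision=4,suppress=True)
y=np.radians(35);h=np.array([np.cos(y),np.sin(y)]);g=np.array([.530,-.0072])+.01*h
z=.1225
for i in range(8):
    z-=.0004; robot.move_linear([*g,z],max_speed=.01);robot.wait(.2)
    f=robot.read_state()["force"][2];print(round(z,4),round(f,2))
    if f>-1.5: break
robot.command_gripper(.06);robot.wait(.2);robot.command_gripper(.085);robot.wait(.2)
robot.move_linear([*g,.25],max_speed=.08)
w0=robot.read_state();print(w0["time_s"])
robot.move_ptp([.49,-.01,.34],down(3.14));robot.wait(.3)
u=grab("wrist");b=grab("side");a=grab("scene")
B=cv2.resize(u["frame"][115:270,260:390],None,fx=3,fy=3,interpolation=2)
H=np.zeros((465,800,3),np.uint8);H[:,:390]=np.clip(B*1.6,0,255)
H[:256,390:]=cv2.resize(b["frame"],(410,256));H[256:465,390:700]=cv2.resize(a["frame"][60:280,180:505],(310,209))
cv2.imwrite("pics/final.png",H[:,:,::-1]);print(robot.read_state()["time_s"],robot.read_state()["force"])
import pickle;pickle.dump(u,open("u2.pkl","wb"))
```

```text
0.1221 -1.06
26.0167
27.0833 [ 0.4788 -0.672  -0.0566]
```

View pics/final.png

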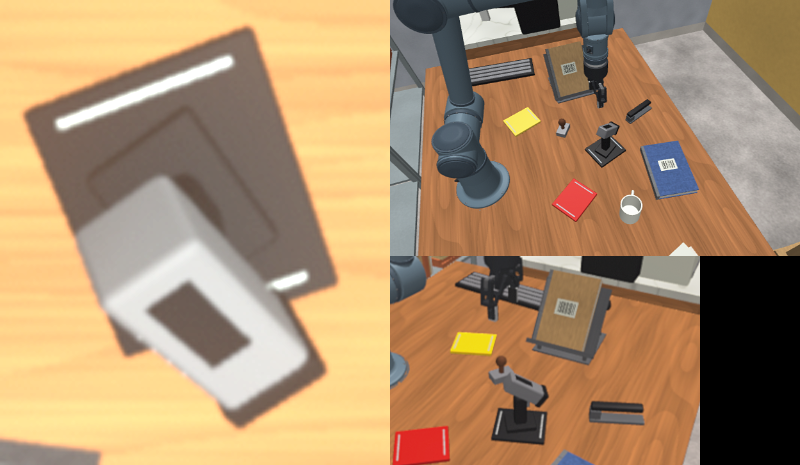

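Run:
```python
from h import *
import pickle
np.set_printoptions(precision=4,suppress=True)
u=pickle.load(open("u2.pkl","rb"));U=lambda p,z:onz(u,(260+p[0]/3,115+p[1]/3),z)
pad=(U((27,112),.012)+U((336,285),.012))/2
f=[U(p,.026) for p in((90,182),(190,107),(275,240))]
y=np.radians(35)
print("pad",pad,"foot diag",(f[0]+f[2])/2,"foot from rear edge",(f[0]+f[1])/2+.0395*np.r_[np.cos(y),np.sin(y),0])
d=f[2]-f[1];print(np.degrees(np.arctan2(d[1],d[0])))
robot.sign_off()
```

```text
pad [ 0.5308 -0.0048  0.012 ] foot diag [ 0.5325 -0.0061  0.026 ] foot from rear edge [ 0.5321 -0.0046  0.026 ]
32.756597339985156
the job is handed in; nothing more can be done
```

I scanned the ledger on the stand, put the scanner back on its black charging pad, let go and handed the job in at about 27 s of the 56 s allowed. The hand-in reports no verdict, so what follows is from my own checks.

- **Scan:** I gripped the scanner across the flat sides of its head and held it upright and square to the label for about 3.7 s. The pictures showed it clear of the ledger and stand.
- **Placing:** I lowered it until the pad took part of its weight (wrist force changed by about 2 N), opened the gripper and backed away.
- **Last check:** the final pictures show the scanner upright, and the foot's centre is about 2 mm from the pad's by the wrist camera. The bystanders and the ledger on the stand look unmoved by eye.

**Disagreements:**
- The cameras' estimates of the pad centre differed by up to about 6 mm, so I aimed at a weighted middle value.
- The label's distance along its normal differed by about 5 mm between the wrist camera and the two fixed ones. The true reading distance could therefore be 95–101 mm.
- The foot's final heading measured 33° against the 35° I commanded, within the error of picking pixels.

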